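# Load the candle test dock and hold the dead-man handle

## Robot

A 6-joint arm with a two-finger parallel gripper is mounted at the origin on the work surface. World frame = base frame: x ahead of the robot, y to its left, z up, the work surface at z = 0. Lengths are in mm, angles in rad, forces in N, time in s.
With the tool pointing down it reaches from about 300 to 775 mm from the base axis. Payload 14.6 kg.
Tool frame: the origin (TCP) lies at the very end of the fingers, on their centre line; the grasp point (between the pads) lies 19 mm behind it; z points along the fingers, y is the line along which they close (so a half turn about z gives the same grasp; the last joint's range is limited). The gripper opens to 94 mm and grips with 3 to 60 N. Pads are 16 mm wide; open, the fingers measure 119 mm over their backs; the gripper's body (75 mm by 177 mm) begins 78 mm behind the grasp point.
Start: joints at [1.043, 0.3, 1.521, -0, 1.321, -0.067], TCP at [244.562, 492.624, 205.446] pointing down, gripper open.
Joint ranges: [-3.03, 3.03], [-0.79, 2.21], [0.23, 2.52], [-1.04, 4.18], [0, 3.07], [-2.55, 2.55]. Speed limits (rad/s): [2.22, 2.22, 2.57, 3.14, 3.14, 3.14].

## Interface

Orientations are given as [roll, pitch, yaw] about the fixed x, y, z axes, in that order (R = Rz(yaw) Ry(pitch) Rx(roll)).
In Python, from cell import manip, eyes, ticket gives the robot as it stands. The module is installed in compiled form; this text tells all that it offers.
- The arm moves only by the tool arm_command, never from a script. Its argument "plan" is a list of rows, each a list of 5 numbers: the opening, from -1 (shut) to 1 (fully open), then the shift along the tool's x, y, z in m, then the turn about the tool's z in rad. In form: [[jaw, dx, dy, dz, roll], ...]. A call has 1 to 20 rows; each row shifts and turns the commanded pose from where the row before left it, along the tool's axes as they then stand; what a row does not reach is not made up. A row lasts 1/8 s, in which the tool goes at most 62.5 mm and 10.7 degrees, less where a joint would pass 70% of its speed; a pose out of reach is approached as far as the arm can. A call is refused whole if a number of a shift passes 0.0625 or a number of a turn 0.188, either way. A call with a gripper value outside its range is refused whole. The fingers move at their own pace and stop on an object; "newtons" is the grip in N (left out, the last holds). Time passes only in rows, so rows that do not move let the fingers close. It gives the time, the measured TCP pose, the force, the opening and the grip force at its end, in the units of the state.
- manip.read_state(): the state, without advancing time (a new reading comes with each control period).
- eyes.camera(name): name is "scene" or "top" or "wrist"; returns a dict with "img" (384x512x3 uint8, blue, green, red), "z_map" (384x512 float32, mm along the optical axis (not along the pixel's ray), 0 where there is no reading), "fx", "fy", "cx", "cy" (pixels), "dist" ([k1, k2, p1, p2, k3] as OpenCV has them; the pictures are not rectified), "eye" and "orientation" of the camera in the world. Camera axes: x right, y down, z forward; pixel columns grow to the right and rows downward; lengths in mm; the calibration is good to about 2 mm. A picture is of the moment at which its call begins.
- ticket.sign_off(): hands the job in; it is judged then, once.
The state is a dict: "clock": time; "joints": joint angles; "qd": joint speeds; "effort": joint torques, N m; "eef_pos": TCP position; "eef_rot": TCP orientation; "wrist_force": force on the tool from outside, world axes, zero at the start; "moment": the same for the moment, N m; "finger_gap": finger opening in mm; "finger_force": force on a finger pad.
Only numpy, scipy, OpenCV 4.12 (cv2) and the standard library are available. Lean on these libraries where they do the work, as an engineer would, in place of code of your own. Each camera call takes 0.05 s, during which the arm holds its last target. There are 200 camera calls.

## Task

Test the two thick LED candles: stand the round one in the round nest and the square one in the square nest of the test dock, each upright and fully down, and let go of them. Then press the sprung dead-man handle about halfway down (its arm is then level; never down to its stop) and keep it there: the program finishes while the robot is still holding the handle. Leave the slim candle and the other things on the bench where they are.

Things in the scene. Friction and masses are not known exactly. Their poses are not given: they have to be found in the camera images.
- round_candle: the thick round candle: 56 mm diameter, 75 mm high, about 140 g; ivory plastic LED candle, upright at the start, with a small amber wick (12 mm high, seen only, nothing to touch) on top; origin at the centre of its underside, z up along it
- square_candle: the square candle: 46 x 46 mm, 75 mm high, about 140 g; ivory plastic LED candle, upright at the start, with a small amber wick (12 mm high, seen only, nothing to touch) on top; origin at the centre of its underside, z up along it, x and y square to its side faces
- slim_candle: a slim round candle that is not to be tested: 38 mm diameter, 100 mm high; stays where it is; origin at the centre of its underside
- round_nest: grey plastic block 100 x 100 x 30 mm fixed on the dock's steel base plate, with a round pocket of 61 mm diameter (3 mm chamfer) in the middle of its top; origin at the centre of its underside (8 mm above the bench), z up; pocket floor 12 mm and mouth 30 mm above the origin. It may be on either side of the square nest, centres 120 mm apart
- square_nest: grey plastic block like the round nest, with a square pocket 51 x 51 mm (3 mm chamfer) whose sides run along the block's x and y; origin at the centre of the block's underside (8 mm above the bench), z up; pocket floor 12 mm and mouth 30 mm above the origin
- hinge (a point): middle of the handle's level hinge axis, 95 mm above the bench, between two grey cheek plates of the fixed pedestal (cheeks 72 mm wide over all, up to 115 mm high). x and y are those of the pedestal: the handle's arm reaches out along -x, roughly towards the robot
- handle_pad (a point): middle of the top face of the black pad (55 x 55 mm, 16 mm thick) at the free end of the steel arm, 120 mm from the hinge axis and 8 mm above the arm's centre line; turns with the handle, z normal to the pad. Untouched, the arm rises 0.25 rad from hinge to pad and the pad top is 132 mm above the bench; halfway the arm is level, pad top 103 mm up; at the stop 73 mm
- handle (a joint): angle of the dead-man handle: 0 rad sprung up, 0.5 rad at its lower stop, 0.25 rad halfway (arm level). A spring pushes it back up: at the pad it takes about 3 N to start, 7.5 N halfway, 11.5 N at the stop
- mug: white mug, 80 mm diameter, 90 mm high; stays where it is
- tape: cardboard ring (tape core), 80 mm diameter, 48 mm high; stays where it is
- screwdriver: screwdriver lying on the bench; stays where it is
- jar: glass jar with a steel cap, 64 mm diameter, 80 mm high; stays where it is
- bowl: dark wooden bowl, 120 mm diameter, 45 mm high; stays where it is
Things that resemble listed ones, but are neither listed nor needed, are in the scene too. Leave any blue look-alike of the round_candle alone.

How it is judged (in metres and radians):
On the way, in this order (a step that is already met when the one before it is completed fails the run):
1. both candles are fully down and upright in their nests and let go (horizontal distance between round_candle and round_nest below 0.005 m and z of round_candle in the frame of round_nest between 0.008 and 0.015 m and angle between each of round_candle, square_candle's own z axis and vertical below 0.06 rad and horizontal distance between square_candle and square_nest below 0.005 m and z of square_candle in the frame of square_nest between 0.008 and 0.015 m and contact force between each of round_candle, square_candle and the arm below 0.3 N and contact force between each of round_candle, square_candle and the fingers below 0.3 N), for 0.3 s.
2. the handle is held about halfway down by the robot (horizontal distance between round_candle and round_nest below 0.005 m and z of round_candle in the frame of round_nest between 0.008 and 0.015 m and angle between each of round_candle, square_candle's own z axis and vertical below 0.06 rad and horizontal distance between square_candle and square_nest below 0.005 m and z of square_candle in the frame of square_nest between 0.008 and 0.015 m and value of joint handle between 0.15 and 0.35 rad and (contact force between handle and the fingers above 3 N or contact force between handle and the arm above 3 N)), for 0.5 s.
At the end, for the whole second after the job is handed in: Each candle is in its own nest, within 5 mm of its centre and 3 mm of the pocket floor, upright within 0.06 rad, at rest, not touched by the robot; the robot still pushes the handle with over 3 N and holds it between 0.15 and 0.35 rad (halfway is 0.25) (all of step 2 and contact force between each of round_candle, square_candle and the arm below 0.3 N and contact force between each of round_candle, square_candle and the fingers below 0.3 N and linear speed of each of round_candle, square_candle below 0.02 m/s); the arm keeps its last pose, push and grip.
It fails at once if the handle is pressed down to its stop (beyond 0.46 rad) (value of joint handle above 0.46 rad).
It fails at once if a bystander is moved by more than 30 mm, or the slim candle is tipped over (distance of any of slim_candle, mug, tape, screwdriver, jar, bowl from where it was at the start of the episode above 0.03 m or angle between slim_candle's own z axis and vertical above 0.5 rad).
It also fails if it takes over 69 s, if anything falls off the work surface, if the arm or the gripper's body presses on something with over 40 N, if the wrist force passes 120 N, or if a joint passes its speed limit or range.

## Working session

There is one attempt and no reset: what is moved stays moved. The work goes in short steps, Python scripts to look and compute and a tool call to move; the robot and the scene stay as the last step left them, time stands still between calls to the robot, and variables do not carry over. Pictures are saved under pics/ and viewed, at most 10 in all, crops included, and the job is handed in when it is done.

Besides the shell and the picture viewer there is one more tool, called after "Request:" as name(argument=value, ...), one argument or row to a line, values as JSON. arm_command: Moves the arm, as the interface text tells. Its arguments: {"type":"object","properties":{"plan":{"type":"array"},"newtons":{"type":"number"}},"required":["plan"]}

```bash
mkdir -p pics; cat > h.py <<'E'
import numpy as np, cv2
from scipy.spatial.transform import Rotation as R
from cell import manip, eyes, ticket
def cloud(c):
    h,w=c['z_map'].shape
    u,v=np.meshgrid(np.arange(w),np.arange(h))
    K=np.array([[c['fx'],0,c['cx']],[0,c['fy'],c['cy']],[0,0,1.]])
    p=cv2.undistortPoints(np.stack([u,v],-1).reshape(-1,1,2).astype(float),K,np.array(c['dist'])).reshape(h,w,2)
    P=np.dstack([p,np.ones((h,w))])*c['z_map'][...,None]
    return P@rot(c['orientation']).T+np.array(c['eye'])
def rot(o):
    o=np.array(o,float)
    return o if o.shape==(3,3) else (R.from_euler('xyz',o).as_matrix() if o.size==3 else R.from_quat(o).as_matrix())
E
python3 - <<'E'
from h import *
for n in ['top','scene']:
    c=eyes.camera(n); P=cloud(c); cv2.imwrite(f'pics/{n}.png',c['img']); np.savez(f'{n}.npz',P=P,img=c['img'])
    print(n,c['eye'],c['orientation'],c['fx'],P[200,256],np.median(P[...,2]))
print(manip.read_state())
E
```

```text
top [ 524.25842396   20.61449005 1017.73315566] [-3.0597249   0.00637744 -1.5911781 ] 357.2986537761834 [603.70762665  14.95153308  19.83218155] 0.22338107340215174
scene [1376.36366982 -532.22230569  814.2369988 ] [-2.19538176 -0.00890269  0.96889505] 407.11566832161935 [478.8913673   82.20950767   3.15892005] 2.3767510563516794
{'clock': 0.1, 'joints': array([ 1.04339345e+00,  3.00370121e-01,  1.52150322e+00,  1.37003635e-05,
        1.32068154e+00, -6.66183381e-02]), 'qd': array([ 2.02478593e-03, -9.73827535e-05, -3.18969481e-03, -2.18373893e-04,
        9.52246159e-04,  1.61241784e-04]), 'effort': array([ 1.15783550e-03, -5.32643437e+01, -3.53283799e+01,  7.09375693e-02,
        2.34752591e-02, -3.96245434e-05]), 'eef_pos': array([244.4536942 , 492.43935696, 204.9746538 ]), 'eef_rot': array([-3.14063345e+00, -7.72957171e-05,  2.68080468e+00]), 'wrist_force': array([ 0.81264186, -0.56133678, -0.09161963]), 'moment': array([-0.0114358 , -0.00428689, -0.02192803]), 'finger_force': 0.0, 'finger_gap': 94.03583106048833}
```

View pics/top.png

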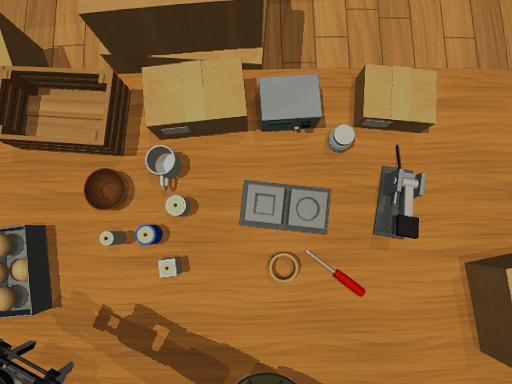

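View pics/scene.png

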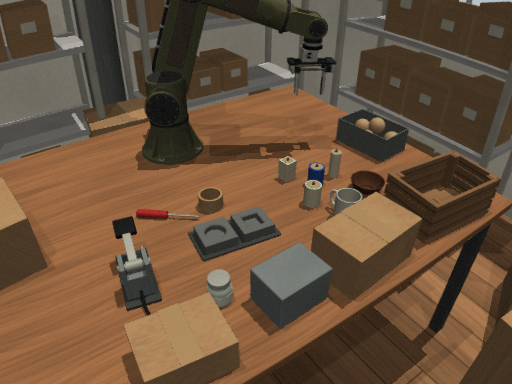

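Top view: candidates for the round candle are ivory (177,205), the blue-sided look-alike (148,234) and slim (110,238). The square candle is at (170,267). The square nest is at (267,203), the round nest at (308,208), and the handle pad at (406,227). I choose (177,205) for the round one and will check it in a crop.

```bash
python3 - <<'E'
from h import *
d=np.load('top.npz');P=d['P'];img=d['img']
cv2.imwrite('pics/crop.png',cv2.resize(img[140:290,90:440],None,fx=2.2,fy=2.2,interpolation=cv2.INTER_CUBIC))
def sel(c0,c1,r0,r1,z0,z1):
    Q=P[r0:r1,c0:c1].reshape(-1,3); return Q[(Q[:,2]>z0)&(Q[:,2]<z1)]
def rect(Q):
    r=cv2.minAreaRect(Q[:,:2].astype(np.float32)); return [np.round(x,1) for x in r], np.round(Q.mean(0),1),len(Q)
print('round',rect(sel(160,195,190,222,68,80)))
print('blue',rect(sel(132,165,220,250,60,90)))
print('slim',rect(sel(98,120,228,250,90,106)))
print('square',rect(sel(155,190,250,285,68,80)))
print('mug',rect(sel(140,185,140,190,60,100)))
print('nests',rect(sel(235,335,175,237,32,44)))
print('pad',rect(sel(392,425,210,242,105,145)))
for n,(c,r) in dict(sqpocket=(267,203),rdpocket=(308,208)).items(): print(n,P[r-3:r+4,c-3:c+4].reshape(-1,3).mean(0))
for a in [(240,287),(287,335)]: 
    Q=sel(*a,175,237,15,26);print('pocketfloor',rect(Q))
print('arm/cheeks',rect(sel(370,435,155,242,98,120)))
Q=sel(370,435,155,242,3,20);print('ped base',rect(Q))
print('jar',rect(sel(325,360,120,155,60,95)))
d=np.load('scene.npz');P=d['P'];
print('scene pad',rect(sel(105,145,212,245,105,145)), 'scene nests',rect(sel(180,290,200,260,34,44)))
print('scene round',rect(sel(300,325,178,210,68,80)),'sq',rect(sel(275,300,150,185,68,80)))
E
```

```text
round ([array([590.6, 229.9]), array([55.4, 53.6]), np.float64(88.8)], array([589.8, 229.5,  75.2]), 344)
blue ([array([514.4, 311.3]), array([52.6, 52. ]), np.float64(68.4)], array([514.8, 309.3,  75.3]), 348)
slim ([array([506.5, 406. ]), array([36.7, 36. ]), np.float64(1.0)], array([506.8, 404.3, 100.1]), 169)
square ([array([426.4, 252.6]), array([46.5, 45.1]), np.float64(7.2)], array([426.7, 252. ,  75.2]), 298)
mug ([array([699.9, 273.9]), array([ 78.7, 104.1]), np.float64(60.1)], array([703.8, 267.7,  80.1]), 359)
nests ([array([583.4, -67.4]), array([220.3, 100.5]), np.float64(82.7)], array([583.3, -66.6,  37.5]), 1929)
pad ([array([ 529.3, -364.3]), array([55.2, 70.8]), np.float64(79.9)], array([ 525.1, -361.9,  130.9]), 552)
sqpocket [594.63948881 -15.65438733  19.91597066]
rdpocket [ 578.2278094  -130.16250143   19.42442321]
pocketfloor ([array([579.2,  -4.9]), array([53.1, 77.2]), np.float64(80.9)], array([591.6,  -7.7,  19.8]), 333)
pocketfloor ([array([ 567.3, -116.2]), array([81.7, 80.9]), np.float64(82.5)], array([ 575.6, -126.8,   19.8]), 382)
arm/cheeks ([array([ 598.3, -376.9]), array([ 77.9, 138.1]), np.float64(79.5)], array([ 621.1, -380.6,  110. ]), 709)
ped base ([array([ 603. , -405.6]), array([187.7, 250.9]), np.float64(87.4)], array([ 581. , -365.5,    9.4]), 1334)
jar ([array([ 771.9, -225.1]), array([53.6, 56.8]), np.float64(43.2)], array([ 770.7, -223.6,   79. ]), 371)
scene pad ([array([ 538.8, -368.9]), array([55.2, 89.6]), np.float64(79.1)], array([ 533.4, -368.4,  129.8]), 479) scene nests ([array([530.3, -62.3]), array([221.5, 212.7]), np.float64(82.5)], array([579.6, -71.8,  38.1]), 1256)
scene round ([array([592.5, 226. ]), array([52. , 56.8]), np.float64(58.8)], array([594.1, 224.9,  74.7]), 154) sq ([array([425.5, 249.7]), array([49.4, 48.9]), np.float64(6.8)], array([429.8, 247. ,  74.8]), 112)
```

View pics/crop.png

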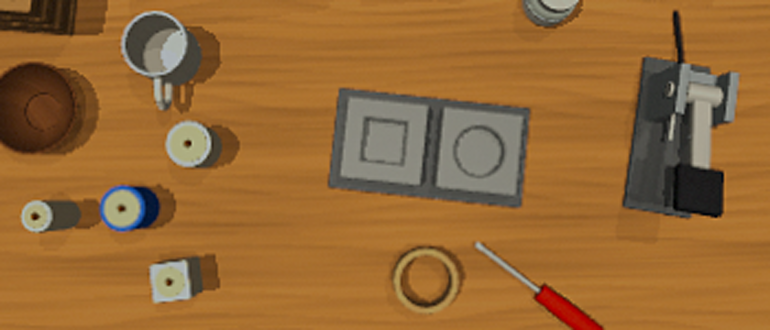

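The crop confirms it: ivory round candle at crop (189,144), i.e. full image (177,205). The blue-sided one is beside it. The nests are clear and the dock yaw is about -7.3°. The square candle comes first.

Request:
arm_command(
  plan=[
    [1,0,0,0,-0.1465],
    [1,0,0,0,-0.1465],
    [1,0,0,0,-0.1465],
    [1,0,0,0,-0.1465],
    [1,-0.015,-0.026,0,0],
    [1,-0.015,-0.026,0,0],
    [1,-0.015,-0.026,0,0],
    [1,-0.015,-0.026,0,0],
    [1,-0.015,-0.026,0,0],
    [1,-0.015,-0.026,0,0],
    [1,-0.015,-0.026,0,0],
    [1,-0.015,-0.026,0,0],
    [1,-0.015,-0.026,0,0],
    [1,-0.015,-0.026,0,0],
    [1,0,0,0,0],
    [1,0,0,0,0],
  ],
  newtons=20,
)

```text
clock: 2.1
eef_pos: [425.5, 253.7, 205.3]
eef_rot: [3.142, -0.0, -3.017]
wrist_force: [0.5, 0.1, 0.1]
finger_gap: 93.7
finger_force: 0.0
```

```bash
cat >> h.py <<'E'
def state():
    s=manip.read_state(); p=s['eef_pos']; y=s['eef_rot'][2]
    print('t',round(s['clock'],2),'tcp',np.round(p,1),'rot',np.round(np.degrees(s['eef_rot']),1),'gap',round(s['finger_gap'],1),'ff',round(float(s['finger_force']),1),'F',np.round(s['wrist_force'],1)); return s
def rel(x,y,z):
    s=state(); d=rot(s['eef_rot']).T@(np.array([x,y,z])-s['eef_pos']); print('tool delta',np.round(d,1)); return d
def rect(Q):
    r=cv2.minAreaRect(Q[:,:2].astype(np.float32)); return [np.round(x,1) for x in r], np.round(Q.mean(0),1),len(Q)
def near(P,x,y,r,z0,z1):
    Q=P.reshape(-1,3); return Q[(np.hypot(Q[:,0]-x,Q[:,1]-y)<r)&(Q[:,2]>z0)&(Q[:,2]<z1)]
E
python3 - <<'E'
from h import *
rel(426.4,252.2,32)
c=eyes.camera('wrist');P=cloud(c);cv2.imwrite('pics/w1.png',c['img'])
print(rect(near(P,426,252,40,68,80)))
E
```

```text
t 2.1 tcp [425.5 253.7 205.3] rot [ 180.    -0.  -172.8] gap 93.7 ff 0.0 F [0.5 0.1 0.1]
tool delta [ -0.7  -1.6 173.3]
([array([427. , 252.3]), array([46.2, 45.5]), np.float64(6.2)], array([425.6, 251.8,  74. ]), 1439)
```

Request:
arm_command(
  plan=[
    [1,-0.001,-0.0016,0.03,0],
    [1,0,0,0.03,0],
    [1,0,0,0.03,0],
    [1,0,0,0.03,0],
    [1,0,0,0.03,0],
    [1,0,0,0.023,0],
    [1,0,0,0,0],
    [-1,0,0,0,0],
    [-1,0,0,0,0],
    [-1,0,0,0,0],
    [-1,0,0,0,0],
    [-1,0,0,0,0],
    [-1,0,0,0,0],
    [-1,0,0,0,0],
    [-1,0,0,0,0],
  ],
  newtons=20,
)

```text
clock: 4.03
eef_pos: [427.1, 252.0, 32.5]
eef_rot: [3.142, 0.0, -3.016]
wrist_force: [-1.1, 0.1, 2.6]
finger_gap: 45.7
finger_force: 20.0
```

Request:
arm_command(
  plan=[
    [-1,0,0,-0.015,0],
    [-1,0,0,-0.03,0],
    [-1,0,0,-0.03,0],
    [-1,0,0,-0.03,0],
    [-1,0,0,-0.035,0.1265],
    [-1,0,0,-0.02,0.1265],
    [-1,-0.0163,-0.0198,0,0],
    [-1,-0.0163,-0.0198,0,0],
    [-1,-0.0163,-0.0198,0,0],
    [-1,-0.0163,-0.0198,0,0],
    [-1,-0.0163,-0.0198,0,0],
    [-1,-0.0163,-0.0198,0,0],
    [-1,-0.0163,-0.0198,0,0],
    [-1,-0.0163,-0.0198,0,0],
    [-1,-0.0163,-0.0198,0,0],
    [-1,-0.0163,-0.0198,0,0],
    [-1,-0.0163,-0.0198,0,0],
    [-1,-0.0163,-0.0198,0,0],
    [-1,0,0,0,0],
    [-1,0,0,0,0],
  ],
)

```text
clock: 6.52
eef_pos: [590.4, -8.2, 192.8]
eef_rot: [3.141, -0.0, 3.014]
wrist_force: [-0.2, -0.9, -1.9]
finger_gap: 45.8
finger_force: 20.0
```

```bash
python3 - <<'E'
from h import *
rel(591,-7.9,51)
c=eyes.camera('wrist');P=cloud(c);cv2.imwrite('pics/w2.png',c['img'])
t=eyes.camera('top');T=cloud(t)
print('nest wrist',rect(near(P,583,-67,130,34,42)),'z',np.percentile(near(P,583,-67,130,30,50)[:,2],[10,50,90]))
print('nest top',rect(near(T,583,-67,130,34,42)))
print('candle top-cam',rect(near(T,591,-8,45,195,230)))
print('candle in wrist', rect(near(P,591,-8,45,205,260)))
E
```

```text
t 6.53 tcp [590.4  -8.2 192.8] rot [180.   -0.  172.7] gap 45.8 ff 20.0 F [-0.2 -0.9 -1.9]
tool delta [ -0.6   0.4 141.8]
nest wrist ([array([545.2, -63.3]), array([221. , 182.2]), np.float64(82.9)], array([574.4, -75.3,  36.6]), 7241) z [35.30409368 36.59581335 37.62802788]
nest top ([array([583.2, -68.4]), array([219.1, 100.1]), np.float64(82.7)], array([561.2, -87.3,  37.7]), 787)
candle top-cam ([array([0., 0.]), array([0., 0.]), np.float64(0.0)], array([nan, nan, nan]), 0)
candle in wrist ([array([589.7,  -9.6]), array([70.7, 46.1]), np.float64(82.7)], array([583.7,  -8.9, 234. ]), 9338)h.py:20: RuntimeWarning: Mean of empty slice.
  r=cv2.minAreaRect(Q[:,:2].astype(np.float32)); return [np.round(x,1) for x in r], np.round(Q.mean(0),1),len(Q)
  ret = um.true_divide(
```

View pics/w2.png

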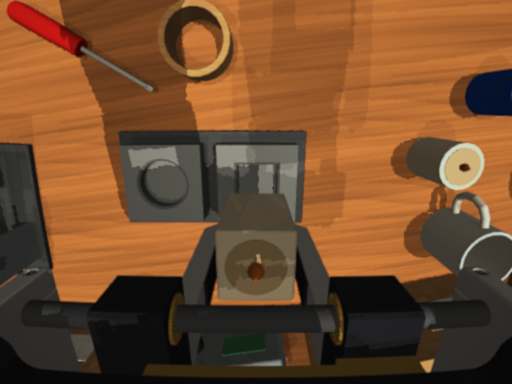

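Request:
arm_command(
  plan=[
    [-1,-0.0005,0.0003,0.03,0],
    [-1,0,0,0.03,0],
    [-1,0,0,0.03,0],
    [-1,0,0,0.025,0],
    [-1,0,0,0.006,0],
    [-1,0,0,0.005,0],
    [-1,0,0,0.005,0],
    [-1,0,0,0.005,0],
    [-1,0,0,0,0],
  ],
)

```text
clock: 7.75
eef_pos: [591.2, -8.4, 56.3]
eef_rot: [-3.142, -0.0, 3.014]
wrist_force: [0.4, 0.1, -1.5]
finger_gap: 45.8
finger_force: 20.0
```

Request:
arm_command(
  plan=[
    [-1,0,0,0.002,0],
    [-1,0,0,0.0015,0],
    [-1,0,0,0,0],
    [-0.5,0,0,0,0],
    [0.3,0,0,0,0],
    [1,0,0,0,0],
    [1,0,0,0,0],
    [1,0,0,0,0],
    [1,0,0,-0.02,0],
    [1,0,0,-0.03,0],
    [1,0,0,-0.05,0],
    [1,0,0,-0.05,0],
    [1,0,0,0,0],
  ],
)

```text
clock: 9.38
eef_pos: [592.7, -8.5, 207.1]
eef_rot: [3.141, 0.007, 3.014]
wrist_force: [0.5, -0.7, -1.0]
finger_gap: 94.0
finger_force: 0.0
```

```bash
python3 - <<'E'
from h import *
rel(590.4,229.7,200)
c=eyes.camera('wrist');P=cloud(c)
print('sq', rect(near(P,591,-8,45,85,102)), np.percentile(near(P,591,-8,45,85,102)[:,2],[10,50,90]))
E
```

```text
t 9.38 tcp [592.7  -8.5 207.1] rot [180.    0.4 172.7] gap 94.0 ff 0.0 F [ 0.5 -0.7 -1. ]
tool delta [ 32.7 236.    7. ]
sq ([array([591.4,  -9.9]), array([46. , 46.1]), np.float64(82.5)], array([590.1,  -9.8,  94. ]), 1667) [92.73341825 94.00995822 95.10212974]
```

Request:
arm_command(
  plan=[
    [1,0.0032,0.0236,0,0],
    [1,0.0032,0.0236,0,0],
    [1,0.0032,0.0236,0,0],
    [1,0.0032,0.0236,0,0],
    [1,0.0032,0.0236,0,0],
    [1,0.0032,0.0236,0,0],
    [1,0.0032,0.0236,0,0],
    [1,0.0032,0.0236,0,0],
    [1,0.0032,0.0236,0,0],
    [1,0.0032,0.0236,0,0],
    [1,0,0,0,0],
    [1,0,0,0,0],
  ],
)

```text
clock: 10.92
eef_pos: [589.7, 229.5, 202.7]
eef_rot: [-3.141, -0.0, 3.014]
wrist_force: [0.1, -0.3, 0.4]
finger_gap: 93.7
finger_force: 0.0
```

```bash
python3 - <<'E'
from h import *
rel(590.4,229.7,32)
c=eyes.camera('wrist');P=cloud(c)
Q=near(P,590,230,40,68,80);print(rect(Q),cv2.minEnclosingCircle(Q[:,:2].astype(np.float32)))
E
```

```text
t 10.93 tcp [589.7 229.5 202.7] rot [-180.    -0.   172.7] gap 93.7 ff 0.0 F [ 0.1 -0.3  0.4]
tool delta [ -0.8   0.4 170.7]
([array([592. , 228.9]), array([54.5, 54.9]), np.float64(20.8)], array([591. , 228.9,  74.1]), 1677) ((592.2261352539062, 228.63182067871094), 27.915620803833008)
```

Request:
arm_command(
  plan=[
    [1,-0.0012,0,0.03,0],
    [1,0,0,0.03,0],
    [1,0,0,0.03,0],
    [1,0,0,0.03,0],
    [1,0,0,0.03,0],
    [1,0,0,0.02,0],
    [1,0,0,0,0],
    [-1,0,0,0,0],
    [-1,0,0,0,0],
    [-1,0,0,0,0],
    [-1,0,0,0,0],
    [-1,0,0,0,0],
    [-1,0,0,0,0],
    [-1,0,0,0,0],
  ],
  newtons=20,
)

```text
clock: 12.72
eef_pos: [590.9, 229.7, 33.2]
eef_rot: [3.141, 0.0, 3.014]
wrist_force: [-1.6, 0.4, 4.5]
finger_gap: 55.9
finger_force: 20.0
```

Request:
arm_command(
  plan=[
    [-1,0,0,-0.015,0],
    [-1,0,0,-0.03,0],
    [-1,0,0,-0.035,0],
    [-1,0,0,-0.035,0],
    [-1,0,0,-0.035,0],
    [-1,0,0,-0.015,0],
    [-1,-0.0025,-0.0297,0,0],
    [-1,-0.0025,-0.0297,0,0],
    [-1,-0.0025,-0.0297,0,0],
    [-1,-0.0025,-0.0297,0,0],
    [-1,-0.0025,-0.0297,0,0],
    [-1,-0.0025,-0.0297,0,0],
    [-1,-0.0025,-0.0297,0,0],
    [-1,-0.0025,-0.0297,0,0],
    [-1,-0.0025,-0.0297,0,0],
    [-1,-0.0025,-0.0297,0,0],
    [-1,-0.0025,-0.0297,0,0],
    [-1,-0.0025,-0.0297,0,0],
    [-1,0,0,0,0],
    [-1,0,0,0,0],
  ],
)

```text
clock: 15.22
eef_pos: [575.0, -127.2, 197.5]
eef_rot: [3.141, -0.001, 3.014]
wrist_force: [0.1, 0.3, -1.4]
finger_gap: 55.4
finger_force: 20.0
```

```bash
python3 - <<'E'
from h import *
rel(575.9,-127.2,51)
E
```

```text
t 15.22 tcp [ 575.  -127.2  197.5] rot [180.   -0.  172.7] gap 55.4 ff 20.0 F [ 0.1  0.3 -1.4]
tool delta [ -1.    0.  146.5]
```

Request:
arm_command(
  plan=[
    [-1,-0.001,0,0.03,0],
    [-1,0,0,0.03,0],
    [-1,0,0,0.03,0],
    [-1,0,0,0.028,0],
    [-1,0,0,0.006,0],
    [-1,0,0,0.005,0],
    [-1,0,0,0.005,0],
    [-1,0,0,0.005,0],
    [-1,0,0,0,0],
  ],
)

```text
clock: 16.35
eef_pos: [576.1, -127.9, 58.8]
eef_rot: [3.142, -0.0, 3.014]
wrist_force: [0.2, -0.2, -0.4]
finger_gap: 55.3
finger_force: 20.0
```

Request:
arm_command(
  plan=[
    [-1,0,0,0.003,0],
    [-1,0,0,0.002,0],
    [-1,0,0,0,0],
    [-0.3,0,0,0,0],
    [0.4,0,0,0,0],
    [1,0,0,0,0],
    [1,0,0,0,0],
    [1,0,0,0,0],
    [1,0,0,-0.02,0],
    [1,0,0,-0.03,0],
    [1,0,0,-0.05,0],
    [1,0,0,-0.05,0],
    [1,0,0,-0.03,0],
    [1,0,0,0,0],
  ],
)

```text
clock: 18.1
eef_pos: [576.8, -128.1, 236.1]
eef_rot: [-3.141, 0.004, 3.014]
wrist_force: [0.2, -0.0, -0.3]
finger_gap: 93.7
finger_force: 0.0
```

```bash
python3 - <<'E'
from h import *
c=eyes.camera('wrist');P=cloud(c);cv2.imwrite('pics/w3.png',c['img'])
T=cloud(eyes.camera('top'))
for n,x,y in [('sq',591,-8),('rd',576,-127)]:
  for A in (P,T):
    Q=near(A,x,y,40,85,102); print(n, rect(Q), np.percentile(Q[:,2],[10,50,90]).round(1))
Q=near(T,527,-362,45,105,150)
print('pad',rect(Q)); 
A=np.c_[Q[:,:2],np.ones(len(Q))];print(np.linalg.lstsq(A,Q[:,2],rcond=None)[0])
rel(527,-362,180)
E
```

```text
sq ([array([591. ,  -9.6]), array([46.6, 45.8]), np.float64(82.6)], array([589.7, -11.1,  93.9]), 1398) [92.5 94.  95.3]
sq ([array([589.4,  -8.9]), array([45.7, 45.8]), np.float64(82.5)], array([589.1,  -8.7,  94.9]), 305) [92.8 94.9 97.3]
rd ([array([ 576.9, -129.4]), array([54.8, 54.6]), np.float64(32.1)], array([ 576. , -129.2,   94.1]), 1581) [92.9 94.1 95.2]
rd ([array([ 577. , -120.4]), array([10.3, 52.7]), np.float64(79.8)], array([ 581.6, -121.3,   94.6]), 40) [92.6 94.8 96.9]
pad ([array([ 532. , -367.2]), array([53.6, 76.8]), np.float64(78.0)], array([ 526.8, -365.3,  130.6]), 514)
[-2.49936017e-01  4.37509793e-02  2.78254909e+02]
t 18.2 tcp [ 575.9 -127.8  232.9] rot [ 1.800e+02 -1.000e-01  1.727e+02] gap 94.1 ff 0.0 F [ 1.1 -1.  -0.7]
tool delta [  18.6 -238.5   52.9]
```

View pics/w3.png

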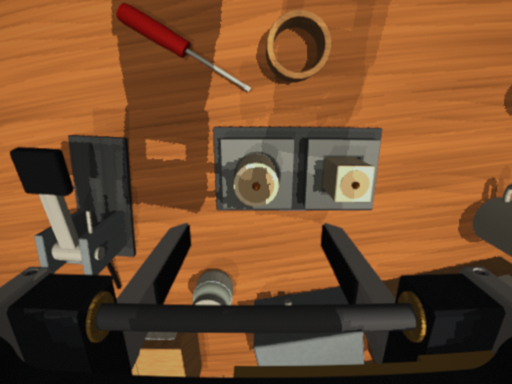

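Both candles sit level at 94 mm (the square at (355,185), the round at (257,180)), so they're seated. Next I locate the pad and move above it.

```bash
python3 - <<'E'
from h import *
t=eyes.camera('top');T=cloud(t)
m=(t['img'].max(2)<60)&(np.hypot(T[...,0]-527,T[...,1]+362)<60)&(T[...,2]>115)
Q=T[m];print(rect(Q))
c=eyes.camera('wrist');T=cloud(c)
m=(c['img'].max(2)<60)&(np.hypot(T[...,0]-527,T[...,1]+362)<60)&(T[...,2]>115)&(T[...,2]<150)
Q=T[m];print(rect(Q)); rel(524,-363,160)
E
```

```text
([array([ 521.8, -362.9]), array([51.1, 55.3]), np.float64(76.7)], array([ 520. , -362.8,  132.8]), 406)
([array([ 528.5, -364.4]), array([53.4, 66. ]), np.float64(79.2)], array([ 521.2, -359.1,  130.6]), 2314)
t 18.3 tcp [ 575.7 -127.7  232.3] rot [ 1.800e+02 -1.000e-01  1.727e+02] gap 93.9 ff 0.0 F [0.2 1.  0.2]
tool delta [  21.1 -240.    72.3]
```

Request:
arm_command(
  plan=[
    [-1,0.0026,-0.024,0,0],
    [-1,0.0027,-0.024,0,0],
    [-1,0.0026,-0.024,0,0],
    [-1,0.0027,-0.024,0,0],
    [-1,0.0026,-0.024,0,0],
    [-1,0.0027,-0.024,0,0],
    [-1,0.0026,-0.024,0,0],
    [-1,0.0027,-0.024,0,0],
    [-1,0.0026,-0.024,0,0],
    [-1,0.0027,-0.024,0,0],
    [-1,0,0,0.025,0],
    [-1,0,0,0.025,0],
    [-1,0,0,0.025,0],
    [-1,0,0,0,0],
    [-1,0,0,0,0],
  ],
  newtons=10,
)

```text
clock: 20.18
eef_pos: [519.5, -363.2, 160.1]
eef_rot: [-3.141, 0.001, 3.014]
wrist_force: [-0.7, 0.3, 0.7]
finger_gap: 0.5
finger_force: 0.0
```

```bash
python3 - <<'E'
from h import *
rel(519,-362,103)
c=eyes.camera('wrist');cv2.imwrite('pics/w4.png',c['img'])
E
```

```text
t 20.18 tcp [ 519.5 -363.2  160.1] rot [-1.800e+02  1.000e-01  1.727e+02] gap 0.5 ff 0.0 F [-0.7  0.3  0.7]
tool delta [ 0.7  1.1 57.1]
```

View pics/w4.png

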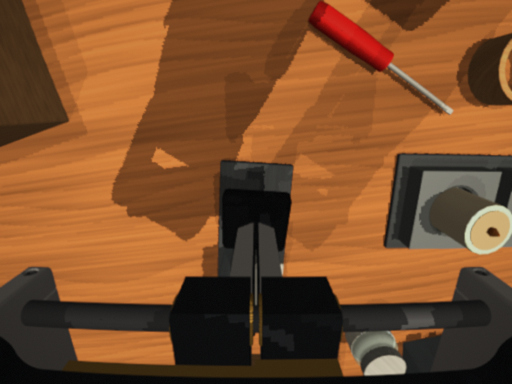

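The closed fingers stand centred over the black pad (255,220). Now I press in small steps to about 108 mm and check.

Request:
arm_command(
  plan=[
    [-1,0.0007,0.001,0.012,0],
    [-1,0,0,0.01,0],
    [-1,0,0,0.006,0],
    [-1,0,0,0.006,0],
    [-1,0,0,0.006,0],
    [-1,0,0,0.005,0],
    [-1,0,0,0.004,0],
    [-1,0,0,0,0],
    [-1,0,0,0,0],
  ],
)

```text
clock: 21.35
eef_pos: [518.6, -361.6, 110.2]
eef_rot: [-3.141, -0.0, 3.014]
wrist_force: [-5.3, 0.2, 6.6]
finger_gap: 0.3
finger_force: 3.0
```

Request:
arm_command(
  plan=[
    [-1,0,0,0.003,0],
    [-1,0,0,0.003,0],
    [-1,0,0,0,0],
    [-1,0,0,0,0],
    [-1,0,0,0,0],
    [-1,0,0,0,0],
    [-1,0,0,0,0],
    [-1,0,0,0,0],
  ],
)

```text
clock: 22.35
eef_pos: [518.4, -361.6, 104.2]
eef_rot: [-3.141, -0.0, 3.014]
wrist_force: [-6.0, 1.5, 7.4]
finger_gap: 0.8
finger_force: 3.5
```

```bash
python3 - <<'E'
from h import *
state()
c=eyes.camera('scene');P=cloud(c)
t=eyes.camera('top');T=cloud(t)
m=(c['img'].max(2)<70)&(np.hypot(P[...,0]-515,P[...,1]+362)<45)&(P[...,2]>80)&(P[...,2]<118)
print('pad',rect(P[m]),np.percentile(P[m][:,2],[20,50,90]).round(1))
for n,x,y in [('sq',591,-8),('rd',576,-127)]:
    Q=near(T,x,y,40,85,102); print(n, rect(Q))
cv2.imwrite('pics/s2.png',cv2.resize(c['img'][190:320,80:300],None,fx=3,fy=3))
E
```

```text
t 22.35 tcp [ 518.4 -361.6  104.2] rot [-180.    -0.   172.7] gap 0.8 ff 3.5 F [-6.   1.5  7.4]
pad ([array([ 518.4, -365.1]), array([55.1, 57.8]), np.float64(78.8)], array([ 525.9, -367.5,  104. ]), 258) [102.4 104.9 106.8]
sq ([array([589.3,  -8.8]), array([45.6, 45.8]), np.float64(82.6)], array([589. ,  -8.6,  95.1]), 307)
rd ([array([ 575.1, -128.2]), array([54.4, 55.1]), np.float64(31.9)], array([ 575.1, -127.9,   95. ]), 366)
```

View pics/s2.png

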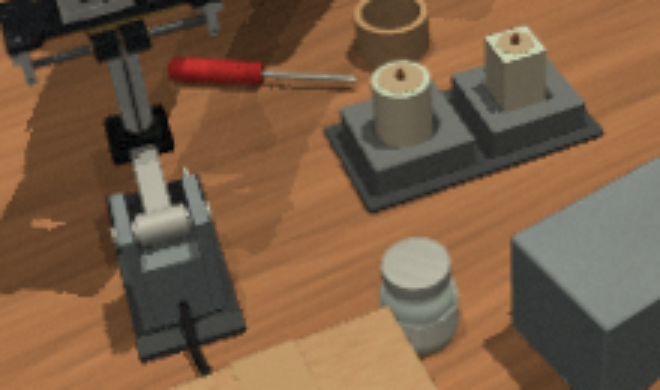

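The crop shows the pad held about level under the fingers (138,135) at about 104 mm with roughly 7.4 N. Both candles are upright in their nests, at (403,100) and (516,70), so I hand in.

```bash
python3 -c "
from cell import ticket; print(ticket.sign_off())"
```

```text
the job is handed in; nothing more can be done
None
```

The job is handed in; sign-off gave no verdict. Both candles stood upright and fully down in their own nests and let go, and the robot was holding the handle about level (pad about 104 mm up, about 7.4 N).

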